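# Fit the round die plate to the soap extruder

### The arm

A 7-joint arm with a two-finger parallel gripper is mounted at the origin on the work surface. World frame = base frame: x ahead of the robot, y to its left, z up, the work surface at z = 0. Lengths are in mm, angles in rad, forces in N, time in s.
With the tool pointing down it reaches from about 425 to 825 mm from the base axis. Payload 3.6 kg.
Tool frame: the origin (TCP) lies midway between the tips of the shut fingers; the grasp point (between the pads) lies 19 mm behind it; z points along the fingers, y is the direction in which the jaws open and shut (so a half turn about z gives the same grasp; the last joint's range is limited). The gripper opens to 93 mm and grips with 3 to 60 N. Pads are 15 mm wide; open, the fingers measure 128 mm over their backs; the gripper's body (75 mm by 188 mm) begins 65 mm behind the grasp point.
Start: joints at [-1.234, 0.615, -0.013, 1.423, 0.008, 1.103, -0.04], TCP at [230.646, 607.671, 218.64] pointing down, gripper open.
Joint ranges: [-3.12, 3.12], [-0.3, 2.06], [-1.34, 1.32], [0.26, 2.42], [-1.36, 4.5], [0.01, 1.98], [-2.84, 2.84]. Speed limits (rad/s): [2.79, 2.79, 3.14, 3.14, 3.14, 3.14, 3.14].

### API

Orientations are given as a rotation vector (axis times angle).
In Python, from workcell import ctrl, cams gives the robot as it stands.
- The arm moves only by the shell command python3 -m creep 'ROWS' [OPENING] [FORCE]. ROWS is JSON, a list of rows, each an object of numbers: "dx", "dy", "dz": the shift along the world's x, y, z in m; "yaw": the turn about the world's z in degrees. In form: [{"dx": .., "dy": .., "dz": .., "yaw": ..}, ...]. A call has 1 to 12 rows; each row is the pose to reach, as a shift and turn from the pose commanded when the call began; what a row does not reach only later rows make up. A row lasts 1/8 s, in which the tool goes at most 62.5 mm and 10.7 degrees, less where a joint would pass 70% of its speed; a pose out of reach is approached as far as the arm can. A call with a gripper value outside its range is refused whole. OPENING is the finger opening in m, from 0 to 0.093, set as the call begins (- or left out, the last holds). The fingers move at their own pace and stop on an object; FORCE is the grip in N (left out, the last holds). Time passes only in rows, so rows that repeat a pose let the fingers close. It gives the time, the measured TCP pose, the force and the opening at its end, in the units of the state.
- ctrl.state(): the state, without advancing time (a new reading comes with each control period).
- cams.capture(name): name is "side" or "top" or "wrist"; returns a dict with "color" (420x560x3 uint8, red, green, blue), "depth" (420x560 float32, mm along the optical axis (not along the pixel's ray), 0 where there is no reading), "vfov" (degrees; the focal length in pixels is half the picture's height over the tangent of half this angle, whatever the lens; pixels are square), "cx", "cy" (the principal point, pixels), "world_to_cam" (4x4, takes a point from world to camera coordinates). Camera axes: x right, y up, looking along -z (the intrinsics and any distortion apply to the point x, -y, -z); pixel columns grow to the right and rows downward; lengths in mm; the calibration is good to about 2 mm. A picture is of the moment at which its call begins.
- ctrl.hand_in(): hands the job in, once; it reports no verdict.
The state is a dict: "clock": time; "joints": joint angles; "dq": joint speeds; "tau": joint torques, N m; "eef_pos": TCP position; "eef_rot": TCP orientation; "contact_force": force on the tool from outside, world axes, zero at the start; "torque": the same for the moment, N m; "gripper_width": opening from 0.0 (shut) to 1.0 (fully open).
Only numpy, scipy, OpenCV 4.12 (cv2) and the standard library are available. Lean on these libraries where they do the work, as an engineer would, in place of code of your own. Each camera call takes 0.05 s, during which the arm holds its last target.

### The job

Change over the soap extruder to round bars: take the die plate with the single round opening out of the wooden rack, slide its two ears down into the spring-clip slots of the die holder on the extruder's nose, and press it gently home until it sits flat on the holder's ledge, then let go. The holder is clamped by hand somewhere along the end of the barrel, so feel for the slots instead of forcing the plate, and leave the other die plates and everything else on the table as they are.

Things in the scene. Friction and masses are not known exactly. Their poses are not given: they have to be found in the camera images.
- die_round: The die plate to fit: bright steel, 84 mm wide, 84 tall, 6 thick, upright in the rack, with ONE round 46 mm opening in the middle. Each side has a flat ear sticking out 18 mm, from the bottom edge to 40 mm above it (120 mm over the ears). Edges square. 0.25 to 0.4 kg. Origin: middle of the bottom edge; x ear to ear, y across the thickness, z up. Fits either way round.
- die_grip (a point): Middle of the grip block on top of the round-opening plate, 110 mm above its bottom edge. The block is 40 mm wide (plate's x), 12 mm thick (plate's y) and reaches from 82 to 128 mm above the bottom edge; take it across its thickness. Axes as the plate.
- die_rect: A like die plate, same outside, with a rectangular opening 48 by 26 mm. Stays in the rack. Origin and axes as die_round.
- die_three: A like die plate, same outside, with three small round holes in a row. Stays in the rack. Origin and axes as die_round.
- rack: Fixed plywood rack, 140 (x) by 250 (y) mm, 54 tall, base board 12 mm thick, three places 85 mm apart along y. A plate stands on the board with its ears in grooves 8 mm wide and 42 mm deep, its x along the rack's x, and lifts straight out. Which plate stands where varies. Origin: centre of the underside, z up.
- extruder: Bench soap extruder, fixed: white cabinet, hopper, level steel barrel (70 mm thick, axis 130 mm above the table), and on the barrel's free end the steel die holder, open at the top. Origin: on the table, below the nominal middle of a fitted plate (see holder_collar); +y runs along the barrel to the hopper (235 mm off) and cabinet, x from slot to slot, z up.
- holder_mouth (a point): Nominal middle between the two slot mouths, 166 mm above the table; axes as the extruder. Slots lie at x 46 to 62 mm either side: side wall at 62, front lip at y -14 to -8 (top at 166), nozzle face (looking to -y) at y = +3. Lead-in bevels flare up to 170 to 174 mm height and catch a plate under 2 mm off along y, 3 mm across; farther off its bottom edge lands on metal at 164 to 174 mm.
- holder_collar (a point): Clamp collar (78 mm thick) of the holder on the barrel, if pushed fully on: all nominal places told here are for that. In truth it is clamped by hand 3 to 18 mm short of it, so slots, clips, nozzle face and ledge together sit 3 to 18 mm farther towards the extruder's -y (not across, not in height, not turned). No reading tells how far; feel or look for it. A gentle push does not shift it.
- holder_clips (a point): Nominal middle between the leaf spring clips that line the slots, one per slot, on the -y side of the ear. Empty they stand at y = -1 mm; they give up to 5 mm towards -y at 2 to 4.5 N each and press the ears against the nozzle face. Pushing the plate down takes 4 to 17 N in all, most where it spreads the clips at the mouths.
- holder_ledge (a point): Nominal middle of the holder's ledge, 88 mm above the table: the fitted plate's bottom edge rests on it, 78 mm below the mouths, and its grip block then stands 170 to 216 mm above the table, clear of barrel and holder. On the ledge the push goes up sharply. A push of more than about 35 N, on the ledge or on the mouths, would bend the holder's clips.
- soap_0: Pressed round soap bar, 64 mm across, 24 mm high, on the sheet pan; stays. Origin: centre of its underside.
- soap_1: As soap_0.
- soap_2: As soap_0.
- soap_3: As soap_0.
- spatula: Loose spatula lying on the sheet pan; stays.
- sprayer: Clear bottle with black cap, 64 mm across, 150 mm tall, beyond the rack; stays. Origin: centre of its underside.
- oil_jar: Amber glass jar, 68 mm across, 85 mm tall, beyond the rack; stays. Origin: centre of its underside.
- powder_cup: Mint cup, 72 mm across, 70 mm tall, on the robot's side of the extruder's barrel; stays. Origin: centre of its underside.
- soap_carton: Small carton 85 by 60 by 45 mm, beyond the extruder's nose; stays. Origin: centre of its underside.
Things that resemble listed ones, but are neither listed nor needed, are in the scene too. What is shaped like the die_round but purple is not meant.

How it is judged (in metres and radians):
At the end, for the whole second after the job is handed in: The round-opening plate stands in the holder's slots, upright and square to the barrel (0.05 rad), bottom edge on the ledge (at most 2.5 mm above it), within 5 mm of the extruder's middle across and at most 22 mm short of the nominal place along the barrel, let go and at rest (z of die_round in the frame of extruder between 0.085 and 0.0905 m and x of die_round in the frame of extruder between -0.005 and 0.005 m and y of die_round in the frame of extruder between -0.022 and 0.002 m and angle between die_round's own z axis and vertical below 0.05 rad and angle between the y axis of die_round and the y axis of extruder, either way round below 0.05 rad and linear speed of die_round below 0.01 m/s); the robot touches nothing.
It fails at once if the plate is forced: plate and extruder press on each other with more than 55 N in all (the clips' own squeeze makes up about 15 N of it) (contact force between die_round and extruder above 55 N).
It fails at once if another die plate is taken or pushed out of its place (25 mm) (distance of any of die_rect, die_three from where it was at the start of the episode above 0.025 m).
It fails at once if something else on the table is shoved away (30 mm) (distance of any of soap_0, soap_1, soap_2, soap_3, spatula, sprayer, oil_jar, powder_cup, soap_carton from where it was at the start of the episode above 0.03 m).
It also fails if it takes over 64 s, if anything falls off the work surface, if the arm or the gripper's body presses on something with over 40 N, if the wrist force passes 120 N, or if a joint passes its speed limit or range.

## Working session

There is one attempt and no reset: what is moved stays moved. The work goes in short steps, Python scripts to look and compute and a shell command to move; the robot and the scene stay as the last step left them, time stands still between calls to the robot, and variables do not carry over. Pictures are saved under pics/ and viewed, and the job is handed in when it is done.

```bash
ls; mkdir -p pics; cat > h.py <<'E'
import numpy as np, cv2
from workcell import ctrl, cams
def grab(n,tag):
    d=cams.capture(n); np.savez(f'pics/{tag}.npz',**{k:np.array(v) for k,v in d.items()})
    cv2.imwrite(f'pics/{tag}.png',d['color'][...,::-1]); return d
def load(tag): return dict(np.load(f'pics/{tag}.npz',allow_pickle=True))
def px2w(d,u,v,z=None,depth=None):
    f=210/np.tan(np.radians(float(d['vfov']))/2); cx,cy=float(d['cx']),float(d['cy'])
    r=np.array([(u-cx)/f,-(v-cy)/f,-1.0]); T=np.linalg.inv(d['world_to_cam']); 
    o=T[:3,3]; w=T[:3,:3]@r
    if z is not None: return o+w*((z-o[2])/w[2])
    if depth is None: depth=float(d['depth'][int(round(v)),int(round(u))])
    return o+w*depth
def cloud(d):
    f=210/np.tan(np.radians(float(d['vfov']))/2); cx,cy=float(d['cx']),float(d['cy'])
    v,u=np.mgrid[:420,:560]; D=d['depth']; P=np.stack([(u-cx)/f*D,-(v-cy)/f*D,-D],-1)
    T=np.linalg.inv(d['world_to_cam']); return P@T[:3,:3].T+T[:3,3]
def w2px(d,p):
    f=210/np.tan(np.radians(float(d['vfov']))/2); c=d['world_to_cam']@np.append(p,1)
    return float(d['cx'])+f*c[0]/-c[2], float(d['cy'])-f*c[1]/-c[2]
def crop(tag,x0,y0,x1,y1,s,out):
    im=cv2.imread(f'pics/{tag}.png')[y0:y1,x0:x1]; cv2.imwrite(f'pics/{out}.png',cv2.resize(im,None,fx=s,fy=s,interpolation=cv2.INTER_CUBIC))
E
python3 - <<'E'
from h import *
for n in ['top','side','wrist']:
    d=grab(n,n+'0'); print(n,{k:v for k,v in d.items() if k not in('color','depth')})
print(ctrl.state())
E
```

```text
pics
top {'vfov': 53.38803652484433, 'cx': 277.79286702630975, 'cy': 212.75266393614638, 'world_to_cam': array([[-2.44964270e-02, -9.99666317e-01,  8.19637120e-03,
        -1.46564238e+02],
       [ 9.80308363e-01, -2.24134301e-02,  1.96196714e-01,
        -5.34016978e+02],
       [-1.95947538e-01,  1.28410897e-02,  9.80530300e-01,
        -1.05064405e+03],
       [ 0.00000000e+00,  0.00000000e+00,  0.00000000e+00,
         1.00000000e+00]])}
side {'vfov': 55.828563384123555, 'cx': 280.66888244560056, 'cy': 208.647154540544, 'world_to_cam': array([[ 9.61892972e-01, -2.73417997e-01, -2.12374804e-03,
        -5.45765673e+02],
       [ 1.95603136e-01,  6.82669156e-01,  7.04061244e-01,
        -9.71050042e+01],
       [-1.91053198e-01, -6.77646974e-01,  7.10136081e-01,
        -1.08971195e+03],
       [ 0.00000000e+00,  0.00000000e+00,  0.00000000e+00,
         1.00000000e+00]])}
wrist {'vfov': 71.68869826252542, 'cx': 277.02541898657637, 'cy': 208.83138379331518, 'world_to_cam': array([[ 3.53835188e-01,  9.35304362e-01, -2.53192373e-03,
        -6.48591660e+02],
       [-8.95769976e-01,
[... 213 characters left out ...]
 1.00000000e+00]])}
{'clock': 0.15, 'joints': array([-1.23453587,  0.61567972, -0.01260375,  1.4245017 ,  0.00809595,
        1.10338185, -0.04041693]), 'dq': array([-0.00025419, -0.00182468, -0.00086834, -0.0043802 , -0.00045458,
        0.00045826, -0.00015893]), 'tau': array([ 4.11880364e-04, -4.59348464e+01,  2.09196475e-01, -1.65943426e+01,
       -6.11784635e-02,  1.81358820e-02,  1.63032000e-04]), 'eef_pos': array([230.43882762, 607.15155852, 217.7682233 ]), 'eef_rot': array([-5.66590802e-01, -3.08974336e+00,  2.97245517e-03]), 'contact_force': array([ 0.42565878,  0.34065936, -0.00856557]), 'torque': array([-0.01663811,  0.01729492, -0.02924687]), 'gripper_width': 0.9997386540567752}
```

View pics/top0.png

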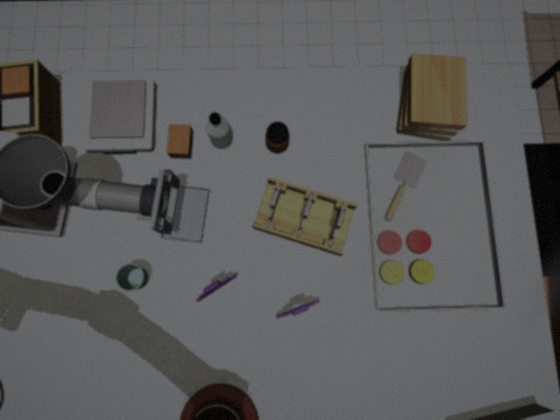

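View pics/side0.png

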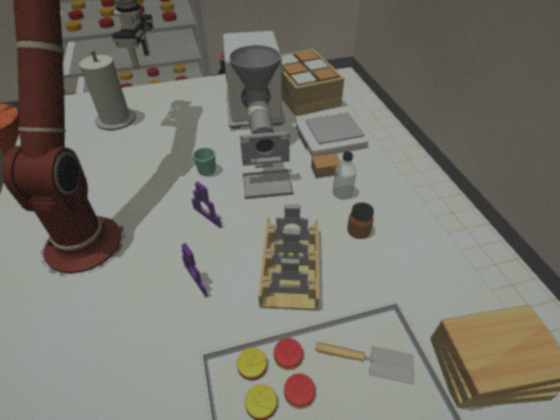

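View pics/wrist0.png

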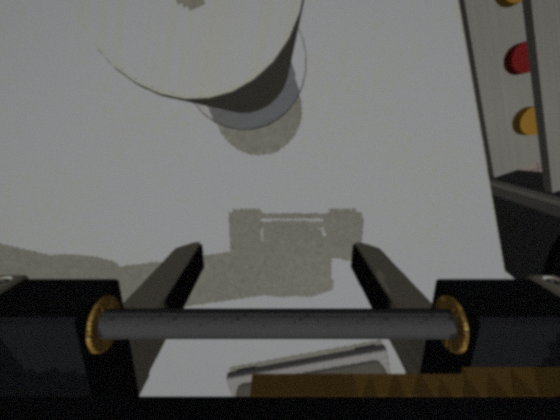

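The top view shows the rack at about (305,215) with three plates, the extruder nose and holder at about (165,200), two purple decoys at (217,286) and (298,306), and the cup at (132,277). The side view shows the same rack at (290,265) and the holder at (265,150). Next I'll enlarge these areas.

```bash
python3 - <<'E'
from h import *
crop('side0',240,190,340,320,6,'s_rack')
crop('top0',240,165,370,265,6,'t_rack')
crop('side0',220,100,310,210,5,'s_ext')
crop('top0',60,150,220,250,5,'t_ext')
E
```

```text
(no output)
```

View pics/s_rack.png

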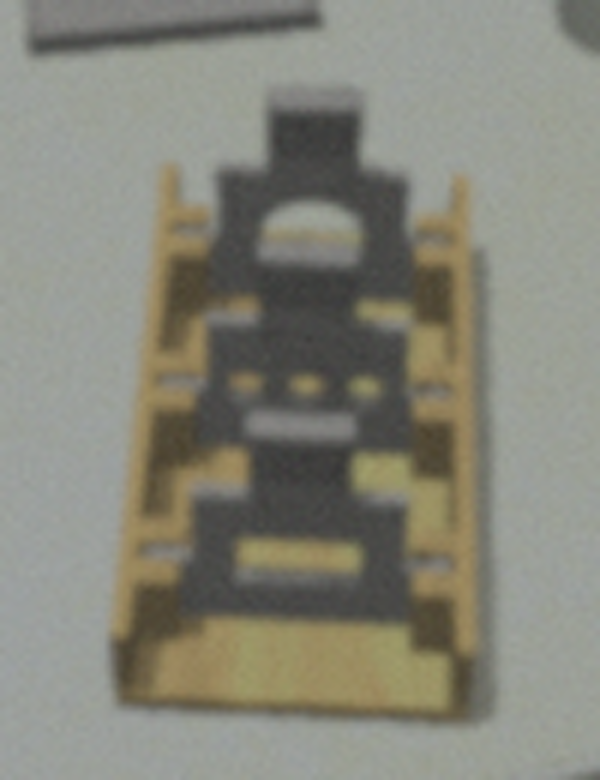

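View pics/t_rack.png

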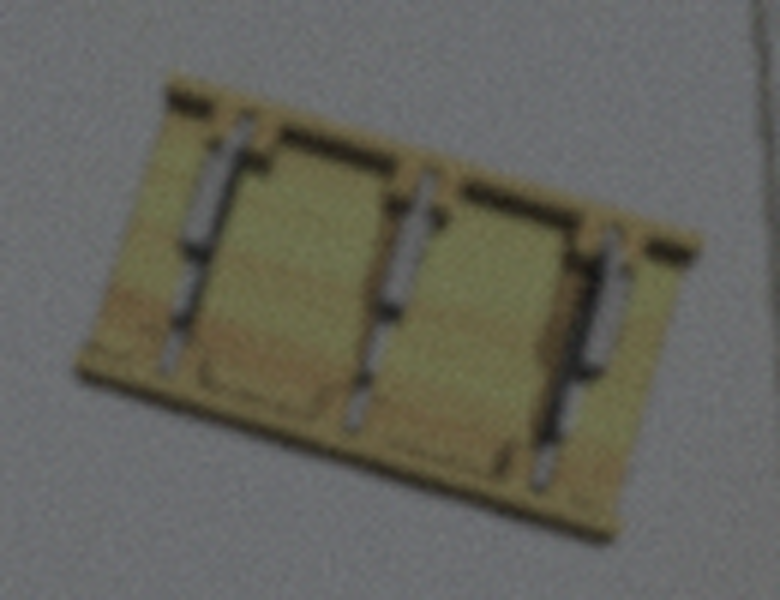

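View pics/s_ext.png

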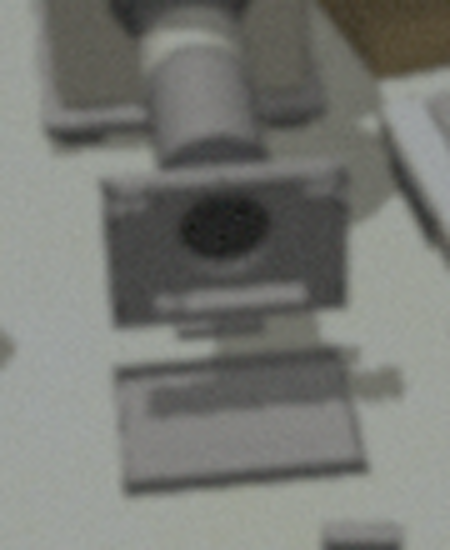

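View pics/t_ext.png

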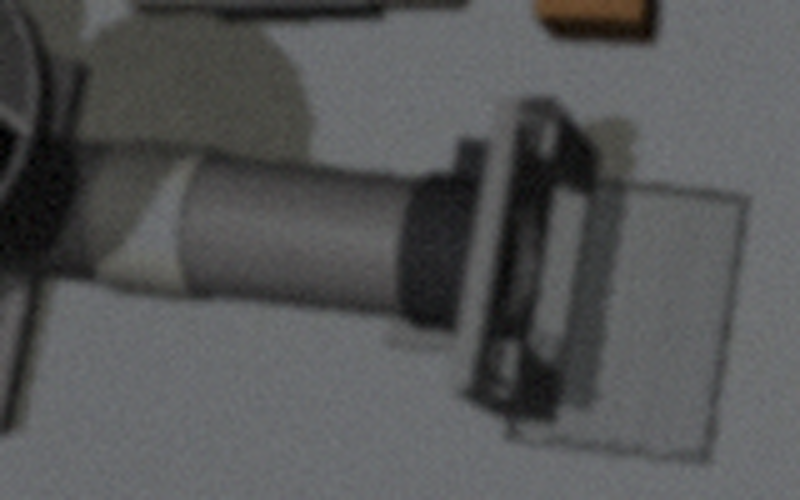

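Die candidates in top0: left rack place (277,203), middle (310,211), right (337,225), and the purple ones on the table at (217,286) and (298,306). The side crop shows ONE round opening in the farthest plate at side (292,230). The middle plate has three holes and the nearest has a rectangle. The far plate is the left one in the top view, so that one is die_round. I'll measure it from the depth images.

```bash
python3 - <<'E'
from h import *
for t in ['top0','side0']:
    d=load(t); P=cloud(d); 
    # table check
    m=(d['depth']>0)
    z=P[...,2][m]; print(t,'table z med',np.median(z[(z>-15)&(z<15)]), 'std',z[(z>-15)&(z<15)].std())
    T=np.linalg.inv(d['world_to_cam']);print(T[:3,3])
    q=P[m]
    # rack region
    for nm,(u,v) in dict(top0=dict(A=(277,198),B=(308,207),C=(340,216)),side0=dict(A=(292,208),B=(290,261),C=(289,300)))[t].items():
        print(nm,px2w(d,u,v))
    A=px2w(d,*dict(top0=(277,203),side0=(292,208))[t])
    for lo,hi in [(130,150),(85,106),(46,62)]:
        s=q[(q[:,2]>lo)&(q[:,2]<hi)&(np.hypot(q[:,0]-A[0],q[:,1]-A[1])<260)]
        s=s[(s[:,1]<A[1]+50)]
        print(lo,len(s),s.min(0) if len(s) else 0,s.max(0) if len(s) else 0)
E
```

```text
top0 table z med 0.7896737240509992 std 3.0277860409988624
[ 314.03989441 -144.99306943 1136.16199894]
A [ 557.40129188 -157.37634312  108.76346026]
B [ 525.65062007 -232.06363193  140.423938  ]
C [ 502.08242264 -309.50141698  137.45067884]
130 256 [ 477.39147151 -319.52426085  130.57503865] [ 570.39520973 -139.44478705  145.72887146]
85 353 [ 456.83867937 -325.41686863   85.00673573] [ 775.12707031 -132.62744371  105.25485866]
46 1114 [ 417.944666   -367.87515882   46.01221974] [ 754.54840923 -108.94308228   61.71796387]
side0 table z med 1.5480155540258238 std 3.3571482663071337
[ 335.7692557  -821.37156995  841.05257365]
A [ 552.38246218 -157.34293062  139.31494047]
B [ 499.70608402 -314.32548203  140.16575565]
C [ 493.01733627 -334.49076153   15.55218751]
130 336 [ 480.05923038 -324.20878466  130.15210658] [ 571.43814326 -138.16090099  144.3791964 ]
85 723 [ 458.64643012 -329.24153817   85.01357154] [ 776.74562859 -134.89316784  105.97816812]
46 1378 [ 420.26106157 -373.02828255   46.06920626] [ 778.20668942 -108.41277036   61.9980838 ]
```

```bash
python3 - <<'E'
from h import *
for t in ['top0','side0']:
    d=load(t); P=cloud(d); q=P[d['depth']>0]
    s=q[(abs(q[:,2]-54)<5)&(q[:,0]>400)&(q[:,0]<640)&(q[:,1]<-90)&(q[:,1]>-400)]
    print(t,'rack minAreaRect',cv2.minAreaRect(s[:,:2].astype(np.float32)),len(s))
    b=q[(q[:,2]>134)&(q[:,2]<147)&(q[:,0]>400)&(q[:,0]<640)&(q[:,1]<-90)&(q[:,1]>-400)]
    for lo,hi in [(-190,-120),(-270,-200),(-350,-280)]:
        c=b[(b[:,1]>lo)&(b[:,1]<hi)]
        ctr=np.median(c[:,:2],0); r=cv2.minAreaRect(c[:,:2].astype(np.float32))
        w,V=np.linalg.eigh(np.cov(c[:,:2].T)); v=V[:,1]; print(len(c),c.mean(0),r,'long axis deg',np.degrees(np.arctan2(v[1],v[0])), 'std',np.sqrt(w))
E
```

```text
top0 rack minAreaRect ((524.7859497070312, -229.55540466308594), (249.42808532714844, 141.14060974121094), 70.87641906738281) 986
80 [ 551.78606465 -149.39011258  140.05837858] ((551.745361328125, -149.0592041015625), (12.237826347351074, 38.77838134765625), 70.18848419189453) long axis deg 160.94919743994217 std [ 3.54372575 11.54424118]
83 [ 524.33021113 -229.48486637  140.08819378] ((525.0562744140625, -229.8416748046875), (11.654790878295898, 40.8765869140625), 69.86532592773438) long axis deg 159.71228609914633 std [ 3.53187849 11.87359363]
84 [ 496.51757282 -309.3845083   139.8656619 ] ((497.2715148925781, -309.8841552734375), (11.958470344543457, 39.5286979675293), 71.02967834472656) long axis deg 160.69041424253894 std [ 3.56078909 11.74677432]
side0 rack minAreaRect ((526.1300048828125, -232.2845001220703), (250.6938018798828, 140.05711364746094), 70.96126556396484) 1100
81 [ 552.39569169 -153.23512463  139.64244699] ((553.2755737304688, -150.86341857910156), (15.305445671081543, 38.60866928100586), 67.76497650146484) long axis deg 158.16800458810025 std [ 3.7359258  11.83014305]
90 [ 526.56266672 -234.06087587  139.66405873] ((526.8212280273438, -232.7725372314453), (13.373736381530762, 37.90614700317383), 72.41970825195312) long axis deg 161.67242416694663 std [ 3.82647162 11.67402846]
109 [ 497.96091614 -313.53396677  139.70664296] ((498.9346923828125, -312.8278503417969), (12.44439697265625, 37.677940368652344), 72.39649200439453) long axis deg 160.34978282076233 std [ 3.83574197 11.34671821]
```

The three block tops lie at about (552,-150), (525,-230) and (497,-310), spaced 85 mm at z 140. The rack rectangle measures 250x141 as it should, and the plate normal is at about 71°. Next is the extruder.

```bash
python3 - <<'E'
from h import *
for t in ['top0','side0']:
    d=load(t); P=cloud(d); m=d['depth']>0
    for nm,(u,v) in dict(top0=dict(barrel=(115,195),collar=(147,198),lipL=(160,225),lipR=(170,175),mid=(165,200)),side0=dict(face=(265,150),barrel=(260,122),topL=(243,137),topR=(288,135)))[t].items():
        print(t,nm,px2w(d,u,v))
    q=P[m]; s=q[(q[:,2]>150)&(q[:,2]<185)&(q[:,0]>420)&(q[:,0]<720)&(q[:,1]>60)&(q[:,1]<330)]
    print(len(s),s.min(0),s.max(0),cv2.minAreaRect(s[:,:2].astype(np.float32)))
    # barrel top: z 150..170
    s=q[(q[:,2]>120)&(q[:,2]<172)&(q[:,0]>420)&(q[:,0]<720)&(q[:,1]>60)&(q[:,1]<420)]
    im=np.zeros((360,300),np.uint8)
    H=np.zeros((360,300,3),np.uint8)
    for x,y,z in q[(q[:,2]>60)&(q[:,0]>420)&(q[:,0]<719)&(q[:,1]>60)&(q[:,1]<419)]:
        c=cv2.applyColorMap(np.uint8([[np.clip((z-60)*1.6,0,255)]]),cv2.COLORMAP_JET)[0,0]
        cv2.circle(H,(int(x-420),int(419-y)),1,c.tolist(),-1)
    cv2.imwrite(f'pics/ext_{t}.png',cv2.resize(H,None,fx=1.66,fy=1.66))
E
```

```text
top0 barrel [559.8038061  228.73772954 166.30654336]
top0 collar [550.10399869 151.6925144  168.93785947]
top0 lipL [483.93278812 118.23532727 171.50764678]
top0 lipR [607.05534497  99.93115688 164.17962021]
top0 mid [559.9258209  126.22773193 103.15784526]
2633 [476.04877848  94.13865793 150.00517459] [621.33712817 329.67062028 184.91541097] ((562.2222290039062, 218.11175537109375), (232.28709411621094, 144.91693115234375), 82.44048309326172)
side0 face [555.48283355 131.83311683 109.5027085 ]
side0 barrel [559.08761547 201.42109358 164.82528752]
side0 topL [491.09464981 130.17841645 170.64612541]
side0 topR [617.47573371  97.13148705 175.39531982]
1130 [478.00783807  92.11722877 150.00634337] [621.67799457 329.69424309 184.70650334] ((563.7593994140625, 216.79266357421875), (233.8654022216797, 143.731201171875), 82.64409637451172)
```

View pics/ext_top0.png

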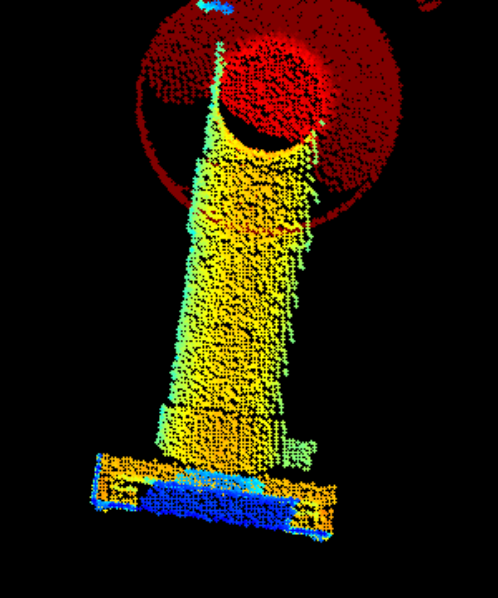

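View pics/ext_side0.png

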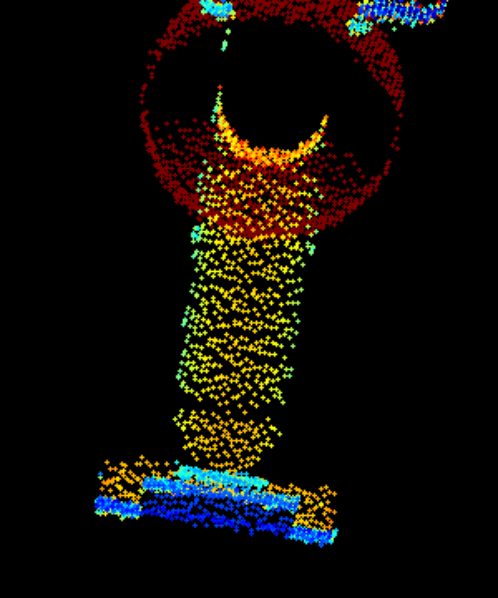

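```bash
python3 - <<'E'
from h import *
for t in ['top0','side0']:
    d=load(t); P=cloud(d); q=P[d['depth']>0]
    s=q[(q[:,2]>160)&(q[:,2]<182)&(q[:,0]>450)&(q[:,0]<660)&(q[:,1]>60)&(q[:,1]<145)]
    print(t,len(s),cv2.minAreaRect(s[:,:2].astype(np.float32)))
    # barrel axis: slices along approx dir
    b=q[(q[:,2]>125)&(q[:,2]<180)&(q[:,0]>480)&(q[:,0]<640)&(q[:,1]>165)&(q[:,1]<275)]
    from scipy.optimize import least_squares
    # cylinder axis height 130 r 35
    f=lambda p: np.hypot((b[:,0]-p[0]-p[1]*(b[:,1]-220))/np.sqrt(1+p[1]**2), b[:,2]-p[3])-35
    r=least_squares(f,[560,0.13,0,130],loss='soft_l1',f_scale=2); print(r.x, np.degrees(np.arctan(r.x[1])),np.std(r.fun))
    th=np.arctan(r.x[1]); ey=np.array([np.sin(th),np.cos(th)]); ex=np.array([ey[1],-ey[0]]); o=np.array([r.x[0],220.])
    rel=q[:,:2]-o; X=rel@ex; Y=rel@ey
    # hopper centre by large z ring
    z=q[:,2]
    k=(z>160)&(z<182)&(abs(X)<85)&(Y>-140)&(Y<-60)
    print('holder X range',np.percentile(X[k],[0.5,99.5]),'Y',np.percentile(Y[k],[0.5,5,50,95,99.5]))
    H=np.zeros((500,800,3),np.uint8)
    kk=(z>60)&(abs(X)<95)&(Y>-145)&(Y<-45)
    for x,y,zz in zip(X[kk],Y[kk],z[kk]):
        c=cv2.applyColorMap(np.uint8([[np.clip((zz-80)*2.4,0,255)]]),cv2.COLORMAP_JET)[0,0]
        cv2.circle(H,(int((x+100)*4),int((-45-y)*4.5)),3,c.tolist(),-1)
    for i in range(-140,-40,10): cv2.putText(H,str(i),(0,int((-45-i)*4.5)),0,.4,(255,255,255))
    cv2.imwrite(f'pics/hold_{t}.png',H)
    # hopper
    hp=q[(z>250)&(z<480)&(q[:,0]>400)&(q[:,1]>200)&(q[:,1]<600)]
    print('hopper',hp.min(0),hp.max(0))
E
```

```text
top0 594 ((549.9044799804688, 125.61390686035156), (44.678958892822266, 144.71469116210938), 82.87557220458984)
[ 5.63001960e+02  1.55177198e-01 -2.22694948e+00  1.30661349e+02] 8.820647248760318 1.744409356950014
holder X range [-70.34208693  73.08004586] Y [-116.35463535 -113.70996663  -91.63434128  -64.47699699  -60.41503238]
hopper [500.78575442 277.47522452 250.0301462 ] [689.58276961 453.19312004 307.37661664]
side0 364 ((551.7822265625, 123.56832122802734), (45.40580368041992, 143.49945068359375), 82.85071563720703)
[ 5.65558093e+02  1.49318726e-01 -3.46947958e-02  1.31625467e+02] 8.492586595245385 1.454602595625304
holder X range [-70.1157971   72.38998656] Y [-120.08824857 -117.34315947  -97.78039723  -66.1424427   -60.79827641]
hopper [502.57860965 272.08247205 250.02398691] [1845.56188945  599.93796551  314.10323025]
```

View pics/hold_top0.png

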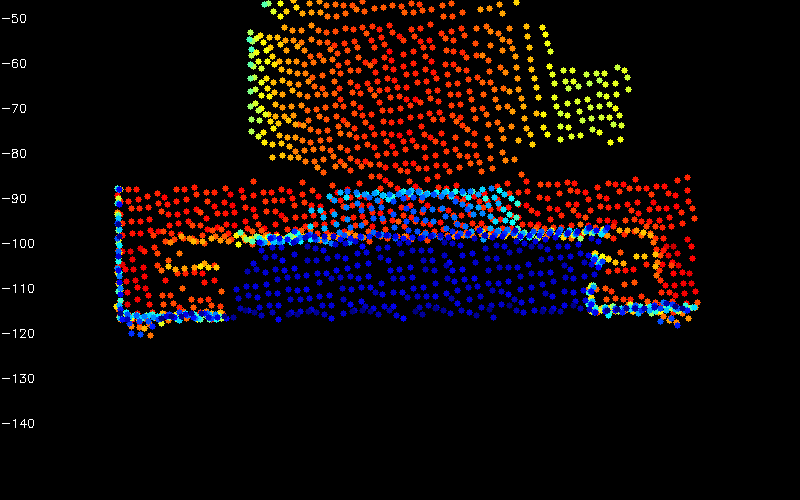

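View pics/hold_side0.png

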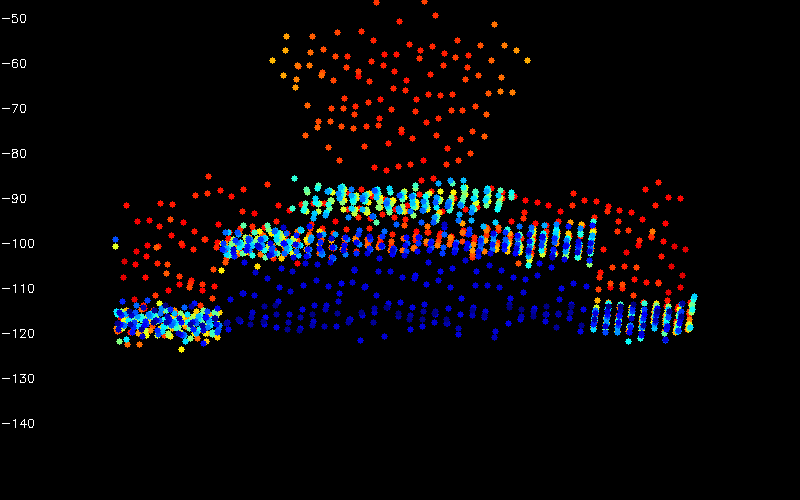

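The holder shows clearly. Its width is about 143 mm, and the front lip and nozzle face are 17 mm apart as specified, though the two cameras disagree by about 2 mm along the barrel. A wrist-camera look on the way to the rack should settle that.

```bash
python3 - <<'E'
from h import *
from scipy.spatial.transform import Rotation as R
d=load('wrist0'); T=np.linalg.inv(d['world_to_cam']); st=ctrl.state()
Rt=R.from_rotvec(st['eef_rot']).as_matrix(); print('tool axes\n',Rt)
print('cam in tool',Rt.T@(T[:3,3]-st['eef_pos']),'look dir tool',Rt.T@(-T[:3,2]),'right',Rt.T@T[:3,0])
print(st['clock'],st['eef_pos'])
# where optical axis hits z=170 relative to TCP xy when TCP at z=300
o=T[:3,3]-st['eef_pos']; w=-T[:3,2]
for zt in (250,300,350): 
    c=o+[0,0,zt]; print(zt,(c+w*((170-c[2])/w[2]))[:2])
E
```

```text
tool axes
 [[-9.34933097e-01  3.54823426e-01 -6.63290260e-04]
 [ 3.54824046e-01  9.34931360e-01 -1.80244443e-03]
 [-1.94186426e-05 -1.92051629e-03 -9.99998156e-01]]
cam in tool [  80.02526511   -0.24865546 -166.35757406] look dir tool [-2.88578050e-01 -2.80554350e-04  9.57456333e-01] right [1.05629863e-03 9.99999255e-01 6.11389492e-04]
0.15 [230.43882762 607.15155852 217.7682233 ]
250 [-5.56400672  1.60413397]
300 [ 8.48722281 -3.84694253]
350 [22.53845235 -9.29801903]
```

```bash
python3 -m creep '[{"dz":0.06},{"dz":0.11},{"dx":0.04,"dy":-0.045,"dz":0.11},{"dx":0.32,"dy":-0.49,"dz":0.11,"yaw":12.8},{"dx":0.32,"dy":-0.49,"dz":0.11,"yaw":12.8},{"dx":0.32,"dy":-0.49,"dz":0.11,"yaw":12.8},{"dx":0.32,"dy":-0.49,"dz":0.11,"yaw":12.8},{"dx":0.32,"dy":-0.49,"dz":0.11,"yaw":12.8},{"dx":0.32,"dy":-0.49,"dz":0.11,"yaw":12.8},{"dx":0.32,"dy":-0.49,"dz":0.11,"yaw":12.8},{"dx":0.32,"dy":-0.49,"dz":0.11,"yaw":12.8},{"dx":0.32,"dy":-0.49,"dz":0.11,"yaw":12.8}]' && python3 - <<'E'
from h import *
print(ctrl.state()); d=grab('wrist','w1')
E
```

```text
schema error: expected keys dx, dy, dz, yaw
```

All four keys are required in every row.

```bash
python3 -m creep '[{"dx":0,"dy":0,"dz":0.06,"yaw":0},{"dx":0,"dy":0,"dz":0.11,"yaw":0},{"dx":0.04,"dy":-0.045,"dz":0.11,"yaw":0},{"dx":0.32,"dy":-0.49,"dz":0.11,"yaw":12.8},{"dx":0.32,"dy":-0.49,"dz":0.11,"yaw":12.8},{"dx":0.32,"dy":-0.49,"dz":0.11,"yaw":12.8},{"dx":0.32,"dy":-0.49,"dz":0.11,"yaw":12.8},{"dx":0.32,"dy":-0.49,"dz":0.11,"yaw":12.8},{"dx":0.32,"dy":-0.49,"dz":0.11,"yaw":12.8},{"dx":0.32,"dy":-0.49,"dz":0.11,"yaw":12.8},{"dx":0.32,"dy":-0.49,"dz":0.11,"yaw":12.8},{"dx":0.32,"dy":-0.49,"dz":0.11,"yaw":12.8}]' && python3 - <<'E'
from h import *
print(ctrl.state()); d=grab('wrist','w1')
E
```

```text
clock: 1.65
eef_pos: [552.1, 112.5, 328.2]
eef_rot: [0.23, 3.133, -0.004]
contact_force: [-0.8, 0.4, 0.2]
gripper_width: 1.004
{'clock': 1.65, 'joints': array([-0.30145984,  0.39195917,  0.09132126,  1.50196218, -0.03391632,
        1.25001127,  1.21812581]), 'dq': array([ 0.28381688,  0.11304411, -0.002719  , -0.17239817, -0.06224312,
        0.07158813,  0.36342466]), 'tau': array([ 1.25658559e-01, -3.72334063e+01,  1.67418178e+00, -1.73694509e+01,
        2.17470699e-01,  1.14595241e-02, -1.57591458e-01]), 'eef_pos': array([552.10366927, 112.49965255, 328.21518811]), 'eef_rot': array([ 0.22969231,  3.1330873 , -0.00431263]), 'contact_force': array([-0.78240361,  0.42020289,  0.15386781]), 'torque': array([ 0.01749092,  0.04643703, -0.02561079]), 'gripper_width': 1.0041633676511525}
```

View pics/w1.png

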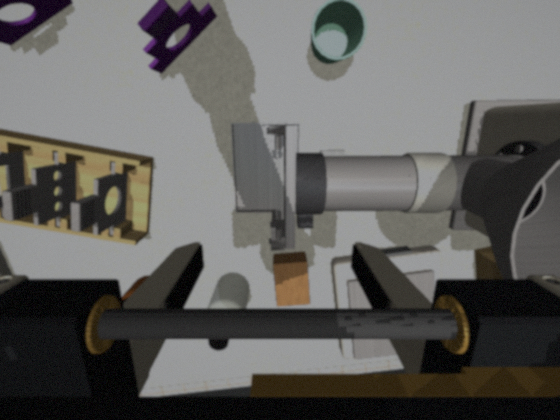

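The wrist view shows the holder at about (283,185), the rack on the left with the round opening visible at (113,190), and both purple decoys at the top. I'll go lower for a sharper look.

```bash
python3 -m creep '[{"dx":0,"dy":0,"dz":-0.06,"yaw":0},{"dx":0,"dy":0,"dz":-0.1,"yaw":0},{"dx":0,"dy":0,"dz":-0.1,"yaw":0},{"dx":0,"dy":0,"dz":-0.1,"yaw":0},{"dx":0,"dy":0,"dz":-0.1,"yaw":0}]' && python3 - <<'E'
from h import *
d=grab('wrist','w2'); print(ctrl.state()['dq'])
crop('w2',170,60,420,380,2,'w2c')
E
```

```text
clock: 2.33
eef_pos: [551.9, 118.3, 230.8]
eef_rot: [0.218, 3.13, 0.002]
contact_force: [-0.2, 0.3, 0.4]
gripper_width: 1.0
[ 0.00403346  0.0027588   0.00177746  0.00951807 -0.00025465 -0.00193721
  0.00031389]
```

View pics/w2.png

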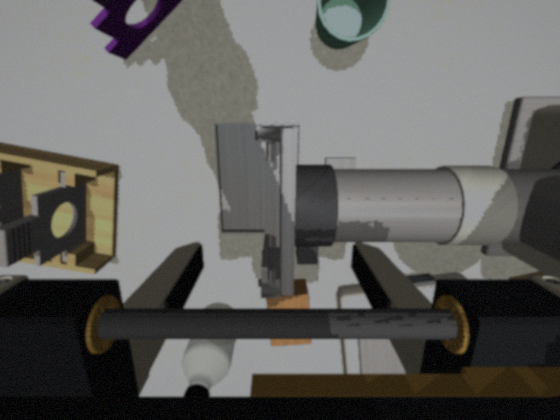

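```bash
cat >> h.py <<'E'
def holder(tag,th_deg,zr=(60,182)):
    d=load(tag); P=cloud(d); q=P[d['depth']>0]
    th=np.radians(th_deg); ey=np.array([np.sin(th),np.cos(th)]); ex=np.array([ey[1],-ey[0]]); o=np.array([549.,118.])
    rel=q[:,:2]-o; X=rel@ex; Y=rel@ey; return X,Y,q[:,2],ex,ey,o
def plot(tag,th,out):
    X,Y,z,*_=holder(tag,th); H=np.zeros((560,800,3),np.uint8)
    k=(z>60)&(z<185)&(abs(X)<95)&(abs(Y)<40)
    for x,y,zz in zip(X[k],Y[k],z[k]):
        c=cv2.applyColorMap(np.uint8([[np.clip((zz-80)*2.4,0,255)]]),cv2.COLORMAP_JET)[0,0]
        cv2.circle(H,(int((x+100)*4),int((40-y)*7)),3,c.tolist(),-1)
    for i in range(-40,41,10): cv2.putText(H,str(i),(0,int((40-i)*7)),0,.4,(255,255,255))
    for i in range(-100,100,20): cv2.putText(H,str(i),((i+100)*4,550),0,.4,(255,255,255))
    cv2.imwrite(f'pics/{out}.png',H)
E
python3 - <<'E'
from h import *
crop('w2',200,110,350,310,4,'w2c')
plot('w2',8,'hw2')
E
```

```text
(no output)
```

View pics/hw2.png

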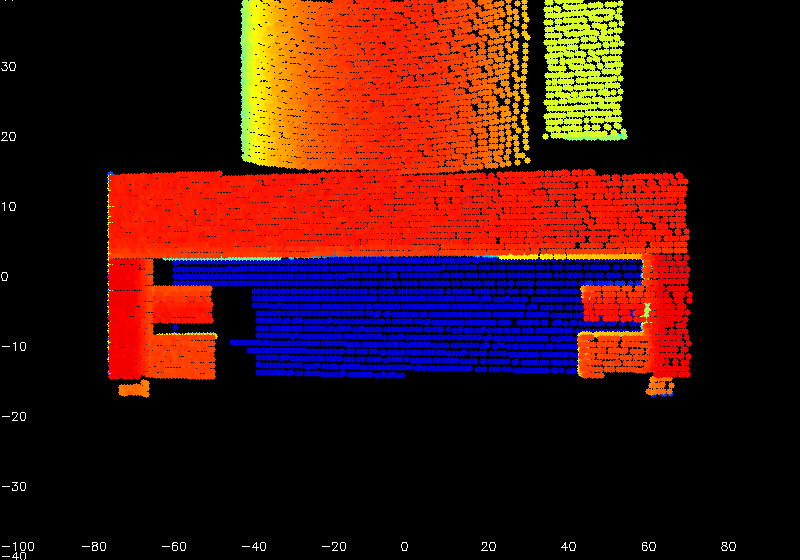

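View pics/w2c.png

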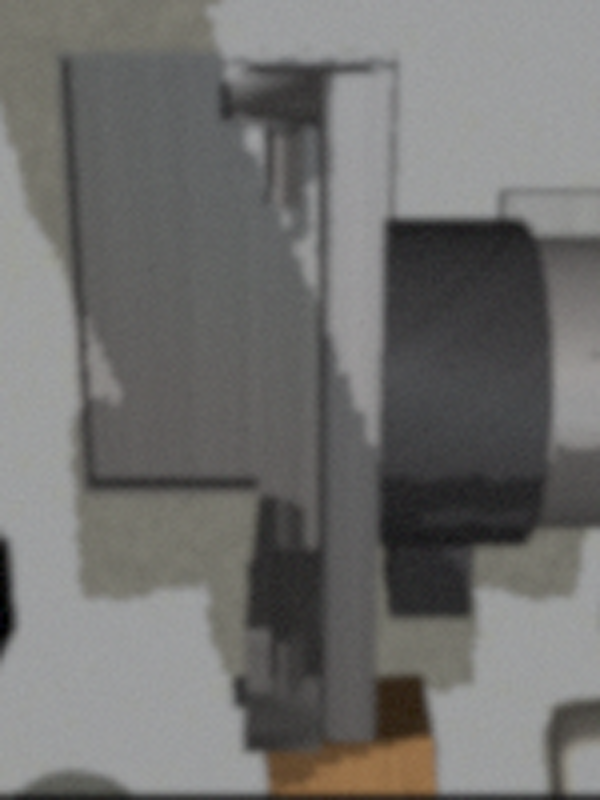

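The wrist depth shows the holder at 8.0° with the nozzle face at Y=+3 in this frame, the clips at −1 and the lip at −8 to −14. So the seated plate middle is at about (546,118.4). Next I'll look at the rack from the wrist.

```bash
python3 -m creep '[{"dx":0.001,"dy":-0.062,"dz":0.02,"yaw":-5},{"dx":0.0014,"dy":-0.267,"dz":0.02,"yaw":-11},{"dx":0.0014,"dy":-0.267,"dz":0.02,"yaw":-11},{"dx":0.0014,"dy":-0.267,"dz":0.02,"yaw":-11},{"dx":0.0014,"dy":-0.267,"dz":0.02,"yaw":-11},{"dx":0.0014,"dy":-0.267,"dz":0.02,"yaw":-11},{"dx":0.0014,"dy":-0.267,"dz":0.02,"yaw":-11}]' 0.06 && python3 - <<'E'
from h import *
d=grab('wrist','w3'); print(ctrl.state()['dq'],ctrl.state()['eef_pos'])
P=cloud(d); q=P[d['depth']>0]
b=q[(q[:,2]>134)&(q[:,2]<147)&(abs(q[:,0]-552)<40)&(abs(q[:,1]+150)<40)]
print(len(b),b.mean(0),cv2.minAreaRect(b[:,:2].astype(np.float32)))
s=q[(q[:,2]>90)&(q[:,2]<101)&(abs(q[:,0]-552)<60)&(abs(q[:,1]+150)<40)]
print(len(s),s.mean(0),cv2.minAreaRect(s[:,:2].astype(np.float32)))
s=q[(q[:,2]>48)&(q[:,2]<60)&(abs(q[:,0]-552)<80)&(abs(q[:,1]+150)<45)]
e=s
print(len(e))
E
```

```text
clock: 3.25
eef_pos: [552.7, -146.3, 248.9]
eef_rot: [0.512, 3.099, 0.003]
contact_force: [-0.3, -0.1, 0.4]
gripper_width: 0.644
[-0.00478788  0.00205102  0.00572051  0.00213952  0.00503569  0.00081582
  0.0025297 ] [ 552.71067474 -146.099592    248.78431452]
487 [ 550.14292505 -150.62075448  139.99296282] ((551.580810546875, -151.08270263671875), (12.0220947265625, 40.11858367919922), 70.86013793945312)
158 [ 533.10955052 -144.66259484   96.39950285] ((551.8145751953125, -150.12222290039062), (9.927362442016602, 83.87548828125), 73.99217987060547)
1228
```

View pics/w3.png

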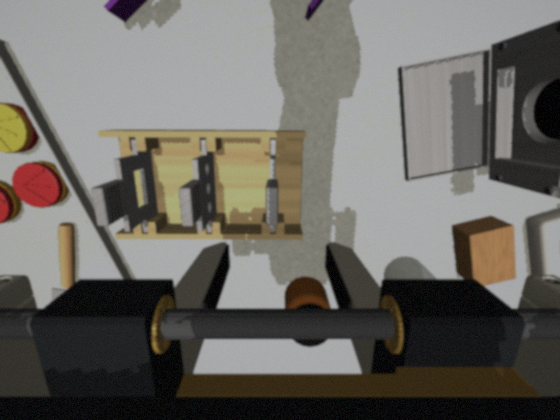

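```bash
python3 -m creep '[{"dx":0,"dy":-0.001,"dz":-0.05,"yaw":-0.3},{"dx":0,"dy":-0.001,"dz":-0.085,"yaw":-0.3},{"dx":0,"dy":-0.001,"dz":-0.085,"yaw":-0.3},{"dx":0,"dy":-0.001,"dz":-0.085,"yaw":-0.3}]' 0.05 && python3 - <<'E'
from h import *
s=ctrl.state();print(s['dq'],s['eef_pos'],s['eef_rot'])
E
```

```text
clock: 3.8
eef_pos: [553.4, -149.4, 165.0]
eef_rot: [0.523, 3.095, 0.0]
contact_force: [0.8, 0.2, 0.9]
gripper_width: 0.538
[ 0.00785269 -0.01676034  0.01046085 -0.01077034 -0.00074484 -0.00397498
  0.00107703] [ 553.38386896 -149.38251727  165.01343376] [5.22709566e-01 3.09533139e+00 3.18756796e-04]
```

```bash
python3 -m creep '[{"dx":-0.001,"dy":0,"dz":-0.03,"yaw":0},{"dx":-0.001,"dy":0,"dz":-0.06,"yaw":0},{"dx":-0.001,"dy":0,"dz":-0.06,"yaw":0},{"dx":-0.001,"dy":0,"dz":-0.06,"yaw":0}]' 0.04 && python3 - <<'E'
from h import *
s=ctrl.state();print(s['dq'],s['eef_pos'],s['eef_rot'],s['contact_force'])
d=grab('wrist','w4')
E
```

```text
clock: 4.3
eef_pos: [552.7, -150.6, 105.7]
eef_rot: [0.525, 3.093, -0.0]
contact_force: [0.3, 0.3, 1.5]
gripper_width: 0.434
[ 0.0034095  -0.00643911  0.00105532 -0.0013698  -0.00068538 -0.00581771
  0.00088748] [ 552.68773548 -150.58334201  105.70629973] [ 5.25057707e-01  3.09344872e+00 -4.38443249e-04] [0.29187355 0.33203164 1.5256966 ]
```

View pics/w4.png

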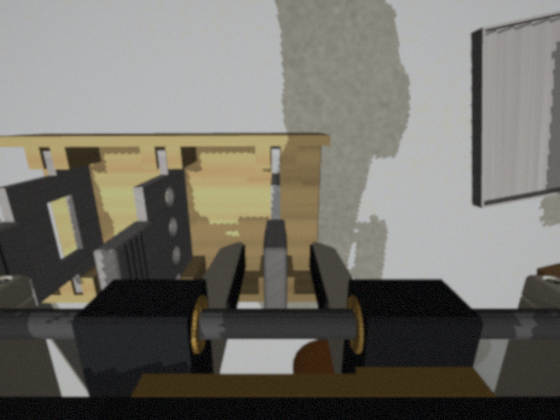

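The block at (275,260) stands midway between the fingers at (230,270) and (330,270), and the gripped plate is at the rack's extruder end. Closing now.

```bash
python3 -m creep '[{"dx":0,"dy":0,"dz":-0.001,"yaw":0},{"dx":0,"dy":0,"dz":-0.001,"yaw":0},{"dx":0,"dy":0,"dz":-0.001,"yaw":0},{"dx":0,"dy":0,"dz":-0.001,"yaw":0},{"dx":0,"dy":0,"dz":-0.001,"yaw":0}]' 0.0 45 && python3 - <<'E'
from h import *
s=ctrl.state();print(s['dq'],s['eef_pos'],s['eef_rot'],s['contact_force'],s['torque'])
E
```

```text
clock: 4.97
eef_pos: [551.1, -150.6, 102.9]
eef_rot: [0.526, 3.097, -0.001]
contact_force: [-0.2, -0.6, 1.4]
gripper_width: 0.125
[-2.47291190e-04 -8.90053254e-05 -2.24381351e-03  1.00232049e-03
 -1.24120488e-04 -6.58125865e-04 -4.48216557e-04] [ 551.06795638 -150.55623694  102.8512261 ] [ 5.26203593e-01  3.09708853e+00 -5.39315505e-04] [-0.17894814 -0.58046685  1.35111484] [-0.10865323  0.11549682  0.10158991]
```

```bash
python3 -m creep '[{"dx":0,"dy":0,"dz":0.01,"yaw":0},{"dx":0,"dy":0,"dz":0.03,"yaw":0},{"dx":0,"dy":0,"dz":0.06,"yaw":0},{"dx":0,"dy":0,"dz":0.1,"yaw":0},{"dx":0,"dy":0,"dz":0.15,"yaw":0},{"dx":0,"dy":0,"dz":0.19,"yaw":0},{"dx":0,"dy":0,"dz":0.19,"yaw":0},{"dx":0,"dy":0,"dz":0.19,"yaw":0}]' && python3 - <<'E'
from h import *
s=ctrl.state();print(s['dq'],s['eef_pos'],s['eef_rot'],s['contact_force'],s['torque'])
d=grab('side','s5')
E
```

```text
clock: 5.98
eef_pos: [549.7, -149.7, 290.8]
eef_rot: [-0.525, -3.093, -0.001]
contact_force: [-0.3, 0.4, -3.5]
gripper_width: 0.125
[ 0.00154567  0.01851058 -0.00195269  0.01714884  0.00051145  0.00339792
  0.00160671] [ 549.66716417 -149.70320087  290.75084645] [-5.25192132e-01 -3.09312469e+00 -8.38060272e-04] [-0.31701747  0.3549558  -3.54535687] [-0.01688537  0.07123695 -0.02397599]
```

View pics/s5.png

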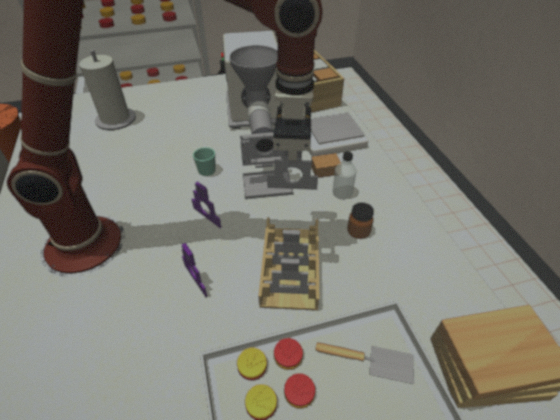

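The plate with the round opening hangs in the gripper, and the wrist reads about 3.5 N, or 0.35 kg. The other two plates still stand in the rack. Moving over the holder.

```bash
python3 -m creep '[{"dx":0,"dy":0.04,"dz":0,"yaw":2},{"dx":-0.005,"dy":0.1,"dz":0,"yaw":11.2},{"dx":-0.005,"dy":0.15,"dz":0,"yaw":11.2},{"dx":-0.005,"dy":0.2,"dz":0,"yaw":11.2},{"dx":-0.005,"dy":0.24,"dz":0,"yaw":11.2},{"dx":-0.005,"dy":0.262,"dz":0,"yaw":11.2},{"dx":-0.005,"dy":0.268,"dz":0,"yaw":11.2},{"dx":-0.005,"dy":0.268,"dz":0,"yaw":11.2},{"dx":-0.005,"dy":0.268,"dz":0,"yaw":11.2},{"dx":-0.005,"dy":0.268,"dz":0,"yaw":11.2},{"dx":-0.005,"dy":0.268,"dz":0,"yaw":11.2}]' && python3 - <<'E'
from h import *
s=ctrl.state();print(s['dq'],s['eef_pos'],s['eef_rot'],s['contact_force'],s['torque'])
d=grab('wrist','w6');d=grab('side','s6');d=grab('top','t6')
crop('w6',180,80,380,380,2.5,'w6c')
crop('side0',220,60,320,220,1,'tmp')
crop('s6',200,60,360,220,5,'s6c')
E
```

```text
clock: 7.4
eef_pos: [546.1, 116.9, 292.7]
eef_rot: [0.223, 3.133, -0.0]
contact_force: [-0.8, -0.5, -2.9]
gripper_width: 0.124
[-5.91143042e-03  2.22285735e-04 -3.43697361e-03 -2.35514677e-03
 -6.27595019e-04 -9.67059655e-05 -5.57612384e-04] [546.14361055 116.92598461 292.72226772] [ 2.23454721e-01  3.13348764e+00 -2.54302357e-04] [-0.82871631 -0.45759607 -2.86190085] [-0.01920159  0.02417922  0.02802884]
```

View pics/w6.png

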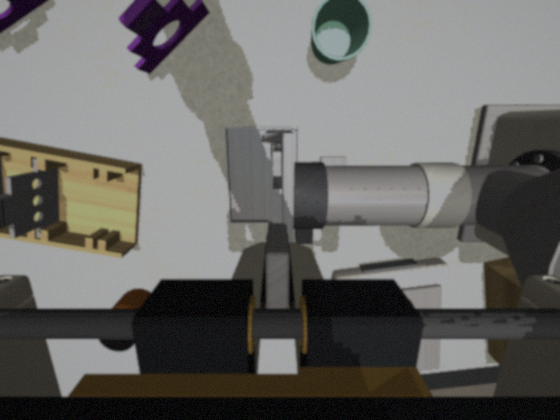

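View pics/s6c.png

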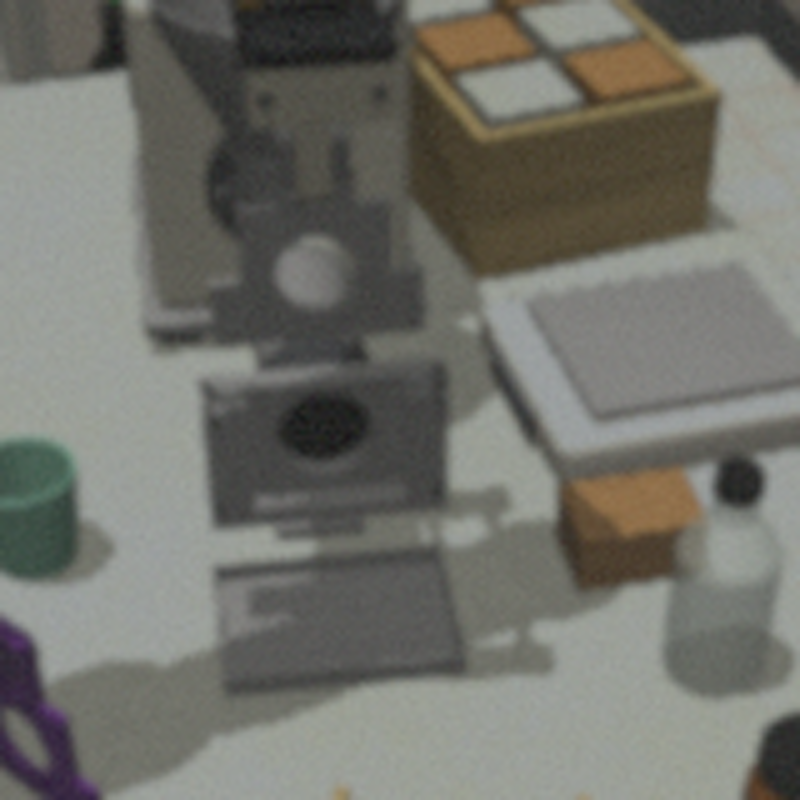

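```bash
python3 - <<'E'
from h import *
for t in ['w6','s6']:
    X,Y,z,ex,ey,o=holder(t,8)
    print(t)
    for nm,lo,hi in [('ears',203,240),('plate',243,283),('blk',287,305)]:
        k=(z>lo)&(z<hi)&(abs(X)<90)&(abs(Y)<25)
        if k.sum()<5: print(nm,k.sum()); continue
        x,y=X[k],Y[k]; a=np.polyfit(x,y,1)
        print(nm,k.sum(),'X',np.percentile(x,[1,99]).round(1),'Y',np.percentile(y,[2,10,50,90,98]).round(1),'slope deg',np.degrees(np.arctan(a[0])).round(2),'z',z[k].min().round(1))
    k=(z>155)&(z<182)&(abs(X)<80)&(Y<-3)&(Y>-30); print('lip Y',np.percentile(Y[k],[1,50,99]) if k.sum() else 0)
    for lo,hi in [(-78,-50),(45,75)]:
        k=(z>100)&(z<160)&(X>lo)&(X<hi)&(Y<-5)&(Y>-30); print('lip front',lo,k.sum(),np.median(Y[k]) if k.sum() else 0, np.percentile(X[k],[1,99]) if k.sum() else 0)
    k=(z>100)&(z<160)&(abs(X)<42)&(abs(Y)<10); print('face',k.sum(),np.median(Y[k]) if k.sum() else 0)
    k=(z>160)&(z<176)&(Y>4)&(Y<14)&(abs(X)<90);print('holder top X',np.percentile(X[k],[1,99]) if k.sum() else 0,'Y',np.percentile(Y[k],[1,99]) if k.sum() else 0)
plot('w6',8,'hw6')
E
```

```text
w6
ears 30 X [-61.9 -61.7] Y [-4.2 -3.9 -1.7  0.8  1.4] slope deg 78.03 z 207.1
plate 128 X [-61.7 -43.4] Y [-4.3 -3.8 -1.7  0.9  1.4] slope deg -1.11 z 243.0
blk 511 X [-41.5 -10.5] Y [-19.1 -14.5  -1.7  11.8  16.3] slope deg -0.74 z 287.0
lip Y [-16.65912846 -10.18926336  -3.57070822]
lip front -78 32 -7.953107754923868 [-72.38695985 -50.5219166 ]
lip front 45 0 0 0
face 0 0
holder top X [-71.8284504   37.11936791] Y [ 4.20469815 13.93193922]
s6
ears 427 X [-58.2  59.9] Y [-6.7 -5.6 -3.1 -0.8  0.8] slope deg -0.2 z 203.0
plate 296 X [-46.3  51.8] Y [-6.4 -5.4 -3.5 -1.   0.3] slope deg 0.04 z 243.0
blk 89 X [-37.7  33.7] Y [-19.  -14.6  -6.7  -2.5   1.2] slope deg 0.1 z 287.1
lip Y [-18.88312777 -11.34243775  -3.35412436]
lip front -78 104 -12.756346596620885 [-69.39990683 -50.43368962]
lip front 45 145 -12.795727603835081 [49.68166443 74.54143685]
face 247 4.741460094298628
holder top X [-63.74519654  64.73586264] Y [ 4.07421554 13.85805976]
```

View pics/hw6.png

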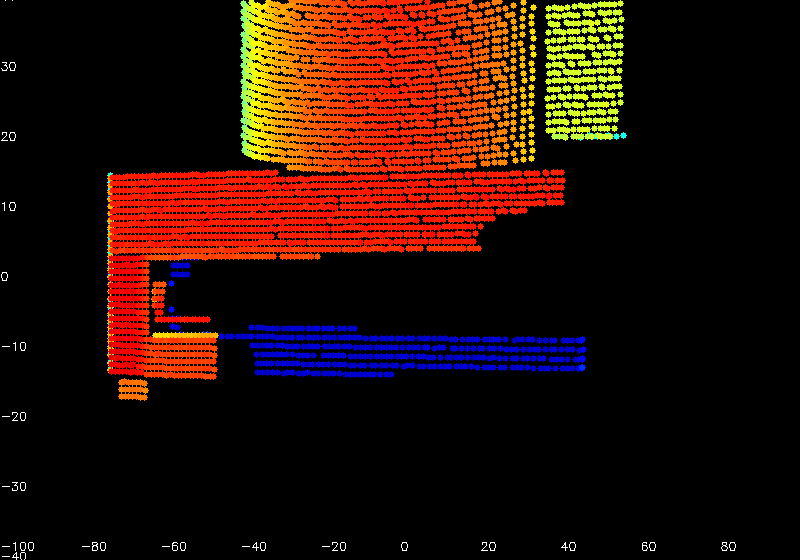

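View pics/w6c.png

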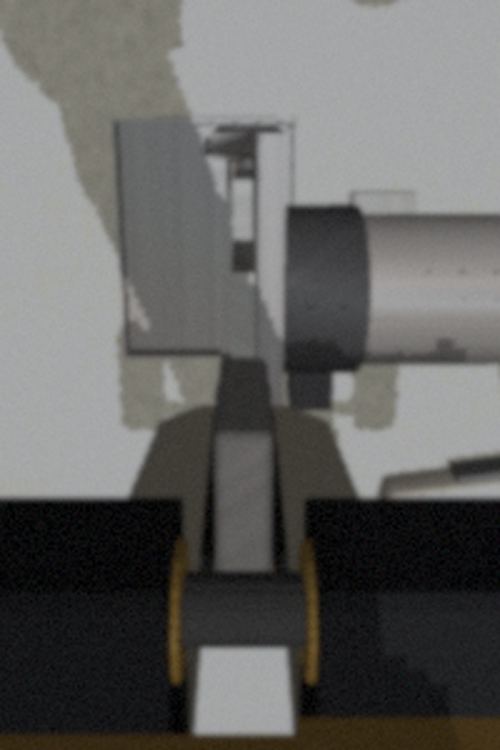

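The wrist view gives plate Y −1.45 and X −1.8, against a slot middle of Y 0, X −3. The side view agrees on Y, at −1.7 relative to the holder, and has X within about 1.5 mm of it. I'll correct, lower to just above the bevels and re-measure.

```bash
python3 -m creep '[{"dx":-0.0004,"dy":0.0014,"dz":-0.008,"yaw":0},{"dx":-0.0004,"dy":0.0014,"dz":-0.018,"yaw":0},{"dx":-0.0004,"dy":0.0014,"dz":-0.018,"yaw":0},{"dx":-0.0004,"dy":0.0014,"dz":-0.018,"yaw":0},{"dx":-0.0004,"dy":0.0014,"dz":-0.018,"yaw":0},{"dx":-0.0004,"dy":0.0014,"dz":-0.018,"yaw":0}]' && cat > m.py <<'E'
from h import *
import sys
n=sys.argv[1]; s=ctrl.state(); zt=s['eef_pos'][2]; print(s['eef_pos'].round(1),s['contact_force'].round(1),s['torque'].round(2))
grab('wrist','w'+n); grab('side','s'+n)
b=zt-91
for t in ['w'+n,'s'+n]:
    X,Y,z,ex,ey,o=holder(t,8); print(t)
    for nm,lo,hi in [('ears',b+3,b+38),('plate',b+42,b+82)]:
        k=(z>max(lo,177))&(z<hi)&(abs(X)<80)&(abs(Y)<8)
        if k.sum()<5: continue
        x,y=X[k],Y[k]; print(nm,k.sum(),'X',np.percentile(x,[1,99]).round(1),'Y',np.percentile(y,[2,10,50,90,98]).round(1),'slope',np.degrees(np.arctan(np.polyfit(x,y,1)[0])).round(2))
    k=(z>100)&(z<160)&(abs(X)>50)&(abs(X)<78)&(Y<-5)&(Y>-30); print('lipfront',k.sum(),np.median(Y[k]))
    k=(z>100)&(z<160)&(abs(X)<42)&(Y>0)&(Y<9); print('face',k.sum(),np.median(Y[k]) if k.sum() else 0)
    k=(z>160)&(z<178)&(Y>4)&(Y<14)&(abs(X)<90);print('top X',np.percentile(X[k],[1,99]).round(1))
E
python3 m.py 7; python3 -c "
from h import *
plot('w7',8,'hw7'); crop('w7',200,80,360,300,3.5,'w7c')"
```

```text
clock: 8.3
eef_pos: [545.8, 119.1, 274.9]
eef_rot: [0.222, 3.133, 0.0]
contact_force: [-0.3, -0.6, -3.4]
gripper_width: 0.126
[545.8 119.1 274.9] [-0.3 -0.6 -3.4] [ 0.08 -0.04 -0.04]
w7
ears 30 X [-62.6 -62.3] Y [-2.1 -1.9  0.4  2.8  3.5] slope -44.2
plate 108 X [-44.7 -44.1] Y [-2.3 -1.8  0.4  3.   3.5] slope 14.69
lipfront 31 -8.203271143451078
face 0 0
top X [-72.3  27.4]
s7
ears 392 X [-59.2  57.5] Y [-5.2 -3.8 -1.3  0.9  3. ] slope 0.15
plate 284 X [-41.4  46.6] Y [-5.  -3.6 -1.3  0.8  2.3] slope -0.16
lipfront 243 -12.393388643024094
face 233 4.559327249662517
top X [-60.1  66.9]
```

View pics/w7c.png

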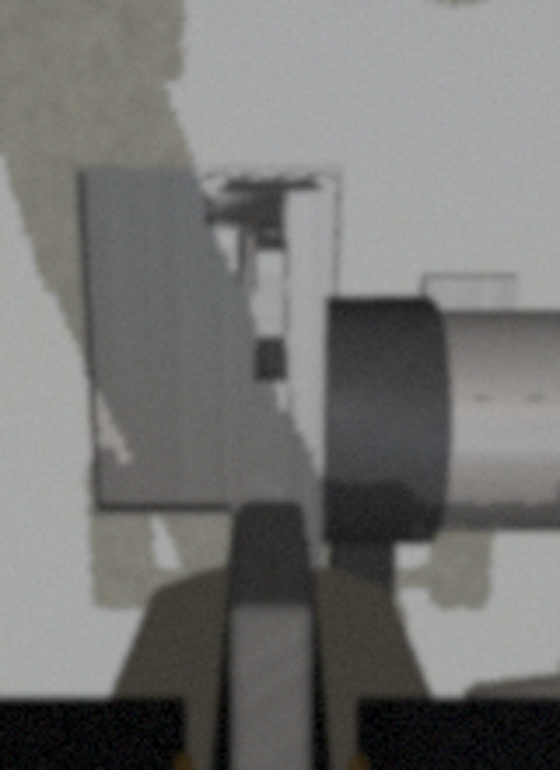

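View pics/hw7.png

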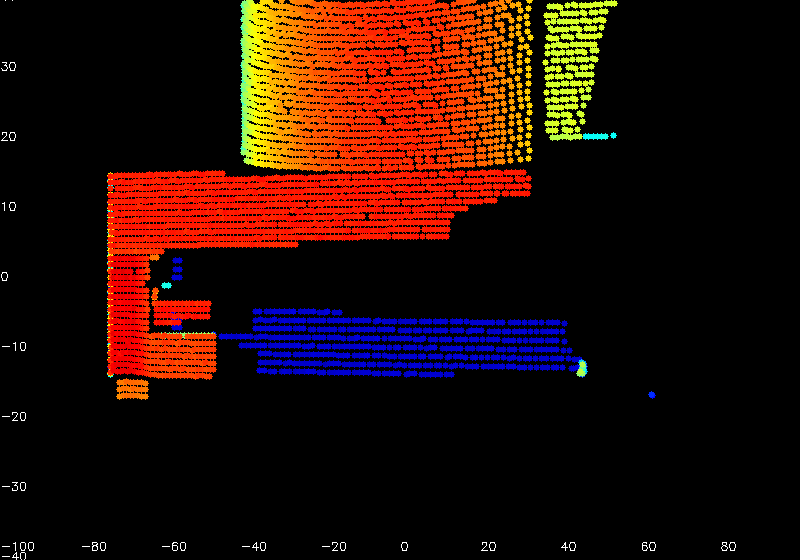

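Now Y is about +0.4 (wrist +0.6, side +0.2) and X is within 0.5 mm. I'll trim by −0.5 mm and descend gently while watching the force.

```bash
python3 -m creep '[{"dx":-0.0001,"dy":-0.0005,"dz":-0.003,"yaw":0},{"dx":-0.0001,"dy":-0.0005,"dz":-0.006,"yaw":0},{"dx":-0.0001,"dy":-0.0005,"dz":-0.008,"yaw":0},{"dx":-0.0001,"dy":-0.0005,"dz":-0.01,"yaw":0},{"dx":-0.0001,"dy":-0.0005,"dz":-0.01,"yaw":0},{"dx":-0.0001,"dy":-0.0005,"dz":-0.01,"yaw":0}]'; python3 m.py 8
```

```text
clock: 9.15
eef_pos: [545.6, 118.6, 264.7]
eef_rot: [0.221, 3.134, -0.0]
contact_force: [0.3, -0.1, -2.6]
gripper_width: 0.127
[545.6 118.6 264.7] [ 0.3 -0.1 -2.6] [ 0.02 -0.04  0.02]
w8
ears 30 X [-62.7 -62.4] Y [-2.7 -2.4 -0.1  2.3  3. ] slope 51.03
plate 108 X [-45.1 -44.2] Y [-2.8 -2.3 -0.1  2.5  2.9] slope 11.16
lipfront 48 -7.984980098026961
face 0 0
top X [-72.   24.7]
s8
ears 382 X [-58.8  57.5] Y [-5.3 -4.1 -1.8  0.4  2.2] slope 0.0
plate 282 X [-46.   51.9] Y [-5.2 -3.8 -1.8  0.3  1.5] slope -0.36
lipfront 246 -12.662461504493775
face 239 4.309627336466068
top X [-61.4  68.5]
```

```bash
python3 -m creep '[{"dx":0,"dy":0,"dz":-0.001,"yaw":0},{"dx":0,"dy":0,"dz":-0.002,"yaw":0},{"dx":0,"dy":0,"dz":-0.003,"yaw":0},{"dx":0,"dy":0,"dz":-0.003,"yaw":0}]'; python3 m.py 9
```

```text
clock: 9.75
eef_pos: [545.5, 118.5, 261.5]
eef_rot: [-0.221, -3.133, 0.0]
contact_force: [-0.2, -0.4, -3.0]
gripper_width: 0.125
[545.5 118.5 261.5] [-0.2 -0.4 -3. ] [ 0.04 -0.   -0.02]
w9
ears 26 X [-62.8 -62.6] Y [-2.6 -2.2 -0.2  2.3  2.9] slope -67.43
plate 109 X [-59.2 -44.4] Y [-2.9 -2.4 -0.2  2.4  2.9] slope 3.17
lipfront 37 -7.983688836014683
face 0 0
top X [-72.2  23.1]
s9
ears 346 X [-58.6  57.5] Y [-6.  -4.3 -2.   0.3  1.9] slope -0.19
plate 272 X [-43.9  41.3] Y [-5.7 -4.2 -2.1  0.4  2.1] slope -0.03
lipfront 246 -12.766837978934264
face 236 4.4664179576093765
top X [-65.3  72.1]
```

Bottom edge at about 170.5, Y within 0.3 mm of the slot and no contact force yet. Continuing.

```bash
python3 -m creep '[{"dx":0,"dy":0,"dz":-0.001,"yaw":0},{"dx":0,"dy":0,"dz":-0.002,"yaw":0},{"dx":0,"dy":0,"dz":-0.003,"yaw":0},{"dx":0,"dy":0,"dz":-0.003,"yaw":0}]'
```

```text
clock: 10.35
eef_pos: [545.6, 118.8, 258.7]
eef_rot: [0.221, 3.134, 0.0]
contact_force: [-0.5, 0.1, -3.0]
gripper_width: 0.128
```

```bash
python3 -m creep '[{"dx":0,"dy":0,"dz":-0.001,"yaw":0},{"dx":0,"dy":0,"dz":-0.002,"yaw":0},{"dx":0,"dy":0,"dz":-0.002,"yaw":0}]'
```

```text
clock: 10.72
eef_pos: [545.9, 119.1, 257.2]
eef_rot: [0.221, 3.133, 0.002]
contact_force: [0.8, 1.3, 0.1]
gripper_width: 0.125
```

Contact is building up (3 N, with a light push towards +y), which fits the clips. Continuing in small steps.

```bash
python3 -m creep '[{"dx":0,"dy":0,"dz":-0.001,"yaw":0},{"dx":0,"dy":0,"dz":-0.002,"yaw":0},{"dx":0,"dy":0,"dz":-0.002,"yaw":0}]'
```

```text
clock: 11.1
eef_pos: [546.0, 119.0, 256.8]
eef_rot: [0.221, 3.132, 0.002]
contact_force: [-0.6, 0.6, 8.8]
gripper_width: 0.126
```

```bash
python3 -m creep '[{"dx":0,"dy":0,"dz":-0.001,"yaw":0},{"dx":0,"dy":0,"dz":-0.002,"yaw":0},{"dx":0,"dy":0,"dz":-0.002,"yaw":0}]'
```

```text
clock: 11.48
eef_pos: [546.4, 118.6, 255.3]
eef_rot: [0.221, 3.13, 0.001]
contact_force: [-3.3, 0.2, 9.7]
gripper_width: 0.125
```

```bash
python3 m.py 10; python3 -c "
from h import *
d=grab('top','t10')
crop('s10',225,90,305,180,7,'s10c'); crop('w10',200,80,360,300,3.5,'w10c'); crop('t10',130,150,210,250,6,'t10c')"
```

```text
[546.4 118.6 255.3] [-3.3  0.2  9.7] [0.16 0.68 0.04]
w10
ears 23 X [-61.9 -61.7] Y [-2.3 -2.1  0.1  2.5  3.2] slope 68.76
plate 108 X [-48.3 -43.6] Y [-2.7 -2.1  0.   2.6  3. ] slope -10.21
lipfront 40 -8.018269312288918
face 0 0
top X [-72.2  21.6]
s10
ears 277 X [-58.5  60.3] Y [-5.3 -3.9 -1.6  1.1  4.1] slope -0.13
plate 274 X [-43.5  47.1] Y [-5.4 -4.  -1.6  0.3  1.4] slope -0.01
lipfront 242 -13.107586669346972
face 241 4.4892605078512515
top X [-67.4  72.6]
```

View pics/s10c.png

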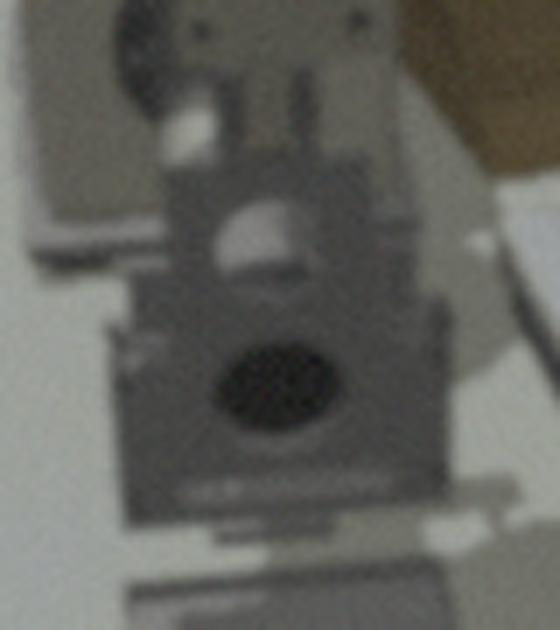

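View pics/w10c.png

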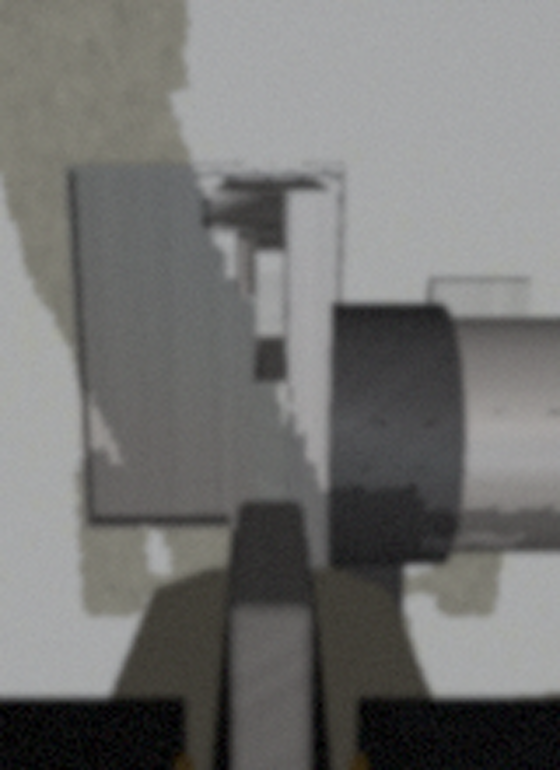

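```bash
python3 -m creep '[{"dx":-0.0005,"dy":0,"dz":0,"yaw":0},{"dx":-0.001,"dy":0.0001,"dz":0,"yaw":0},{"dx":-0.001,"dy":0.0001,"dz":-0.001,"yaw":0},{"dx":-0.001,"dy":0.0001,"dz":-0.001,"yaw":0}]';python3 -c "
from h import *
s=ctrl.state();print(s['contact_force'],s['torque'])"
```

```text
clock: 12.12
eef_pos: [546.1, 118.6, 253.0]
eef_rot: [0.221, 3.129, 0.001]
contact_force: [0.9, 0.5, 4.3]
gripper_width: 0.126
[0.94088227 0.45762402 4.2811421 ] [ 0.22136901 -0.25778229 -0.00273199]
```

The bottom edge is below the mouths at about 162 mm with the force dropping, so the ears are going in. Keep going down.

```bash
python3 -m creep '[{"dx":0,"dy":0,"dz":-0.001,"yaw":0},{"dx":0,"dy":0,"dz":-0.002,"yaw":0},{"dx":0,"dy":0,"dz":-0.003,"yaw":0},{"dx":0,"dy":0,"dz":-0.003,"yaw":0}]';python3 -c "
from h import *
s=ctrl.state();print(s['contact_force'],s['torque'])"
```

```text
clock: 12.62
eef_pos: [545.6, 118.7, 249.1]
eef_rot: [0.221, 3.131, 0.001]
contact_force: [1.9, 0.8, 4.3]
gripper_width: 0.126
[1.92271123 0.78046561 4.3272784 ] [ 0.22153712 -0.58308015  0.07929256]
```

```bash
python3 -m creep '[{"dx":0,"dy":0,"dz":-0.001,"yaw":0},{"dx":0,"dy":0,"dz":-0.002,"yaw":0},{"dx":0,"dy":0,"dz":-0.003,"yaw":0},{"dx":0,"dy":0,"dz":-0.003,"yaw":0}]';python3 -c "
from h import *
s=ctrl.state();print(s['contact_force'],s['torque'])"
```

```text
clock: 13.12
eef_pos: [545.6, 118.7, 246.1]
eef_rot: [0.221, 3.131, 0.001]
contact_force: [2.0, 0.4, 5.0]
gripper_width: 0.128
[2.01312241 0.42782119 5.01077812] [ 0.1907526  -0.58186945 -0.02181354]
```

Steady sliding at about 8 N of push. Longer strokes now.

```bash
python3 -m creep '[{"dx":0.0003,"dy":0,"dz":-0.003,"yaw":0},{"dx":0.0003,"dy":0,"dz":-0.006,"yaw":0},{"dx":0.0003,"dy":0,"dz":-0.009,"yaw":0},{"dx":0.0003,"dy":0,"dz":-0.012,"yaw":0},{"dx":0.0003,"dy":0,"dz":-0.015,"yaw":0},{"dx":0.0003,"dy":0,"dz":-0.015,"yaw":0}]';python3 -c "
from h import *
s=ctrl.state();print(s['contact_force'],s['torque'])"
```

```text
clock: 13.88
eef_pos: [545.7, 118.7, 230.7]
eef_rot: [0.221, 3.132, 0.0]
contact_force: [1.9, 1.8, 2.5]
gripper_width: 0.128
[1.91254764 1.79255537 2.52732568] [ 0.25735744 -0.75087313 -0.0096283 ]
```

```bash
python3 -m creep '[{"dx":0,"dy":0,"dz":-0.003,"yaw":0},{"dx":0,"dy":0,"dz":-0.006,"yaw":0},{"dx":0,"dy":0,"dz":-0.009,"yaw":0},{"dx":0,"dy":0,"dz":-0.012,"yaw":0},{"dx":0,"dy":0,"dz":-0.015,"yaw":0},{"dx":0,"dy":0,"dz":-0.015,"yaw":0}]';python3 -c "
from h import *
s=ctrl.state();print(s['contact_force'],s['torque'])"
```

```text
clock: 14.62
eef_pos: [545.7, 118.7, 215.8]
eef_rot: [0.221, 3.132, 0.0]
contact_force: [4.1, 0.4, 3.7]
gripper_width: 0.126
[4.10042511 0.3782825  3.74163727] [ 0.21590312 -0.86075165  0.01566741]
```

```bash
python3 -m creep '[{"dx":0.0005,"dy":0,"dz":-0.003,"yaw":0},{"dx":0.0005,"dy":0,"dz":-0.006,"yaw":0},{"dx":0.0005,"dy":0,"dz":-0.009,"yaw":0},{"dx":0.0005,"dy":0,"dz":-0.012,"yaw":0},{"dx":0.0005,"dy":0,"dz":-0.015,"yaw":0},{"dx":0.0005,"dy":0,"dz":-0.015,"yaw":0}]';python3 -c "
from h import *
s=ctrl.state();print(s['contact_force'],s['torque'])"
```

```text
clock: 15.38
eef_pos: [545.8, 118.6, 200.7]
eef_rot: [0.222, 3.133, 0.0]
contact_force: [3.2, 0.5, 3.7]
gripper_width: 0.13
[3.17685448 0.53982358 3.65134424] [ 0.27243491 -0.69424791  0.0374804 ]
```

```bash
python3 -m creep '[{"dx":0,"dy":0,"dz":-0.003,"yaw":0},{"dx":0,"dy":0,"dz":-0.006,"yaw":0},{"dx":0,"dy":0,"dz":-0.009,"yaw":0},{"dx":0,"dy":0,"dz":-0.012,"yaw":0},{"dx":0,"dy":0,"dz":-0.014,"yaw":0},{"dx":0,"dy":0,"dz":-0.014,"yaw":0}]';python3 -c "
from h import *
s=ctrl.state();print(s['contact_force'],s['torque'])"
```

```text
clock: 16.12
eef_pos: [545.8, 118.7, 186.8]
eef_rot: [0.222, 3.133, 0.0]
contact_force: [2.8, 0.1, 4.7]
gripper_width: 0.123
[2.76487902 0.09101679 4.66964198] [ 0.23824466 -0.73412774  0.01497588]
```

```bash
python3 -m creep '[{"dx":0,"dy":0,"dz":-0.002,"yaw":0},{"dx":0,"dy":0,"dz":-0.004,"yaw":0},{"dx":0,"dy":0,"dz":-0.005,"yaw":0},{"dx":0,"dy":0,"dz":-0.005,"yaw":0}]'
```

```text
clock: 16.62
eef_pos: [545.8, 118.7, 182.0]
eef_rot: [0.222, 3.133, 0.0]
contact_force: [2.8, -0.1, 5.4]
gripper_width: 0.125
```

```bash
python3 -m creep '[{"dx":0,"dy":0,"dz":-0.001,"yaw":0},{"dx":0,"dy":0,"dz":-0.002,"yaw":0},{"dx":0,"dy":0,"dz":-0.002,"yaw":0}]'
```

```text
clock: 17.0
eef_pos: [545.8, 118.6, 180.0]
eef_rot: [0.222, 3.133, 0.0]
contact_force: [2.8, 0.4, 5.2]
gripper_width: 0.127
```

```bash
python3 -m creep '[{"dx":0,"dy":0,"dz":-0.001,"yaw":0},{"dx":0,"dy":0,"dz":-0.001,"yaw":0},{"dx":0,"dy":0,"dz":-0.001,"yaw":0}]'
```

```text
clock: 17.38
eef_pos: [545.8, 118.6, 179.0]
eef_rot: [0.222, 3.133, 0.0]
contact_force: [3.0, -0.4, 5.8]
gripper_width: 0.13
```

```bash
python3 -m creep '[{"dx":0,"dy":0,"dz":-0.0005,"yaw":0},{"dx":0,"dy":0,"dz":-0.0007,"yaw":0},{"dx":0,"dy":0,"dz":-0.0007,"yaw":0}]'
```

```text
clock: 17.75
eef_pos: [545.9, 118.6, 178.8]
eef_rot: [0.222, 3.132, 0.0]
contact_force: [1.9, 0.1, 8.5]
gripper_width: 0.124
```

```bash
python3 -m creep '[{"dx":0,"dy":0,"dz":-0.0005,"yaw":0},{"dx":0,"dy":0,"dz":-0.001,"yaw":0},{"dx":0,"dy":0,"dz":-0.001,"yaw":0}]'; python3 m.py 11; python3 -c "
from h import *
crop('s11',225,90,305,180,7,'s11c')"
```

```text
clock: 18.12
eef_pos: [545.9, 118.7, 178.8]
eef_rot: [0.222, 3.132, 0.001]
contact_force: [0.8, -0.4, 12.3]
gripper_width: 0.127
[545.9 118.7 178.8] [ 0.8 -0.4 12.3] [ 0.13 -0.03  0.08]
w11
lipfront 60 -9.350022198109038
face 0 0
top X [-72.1  70.5]
s11
lipfront 239 -12.510175305986461
face 66 1.1128037099081491
top X [-65.   67.5]
```

View pics/s11c.png

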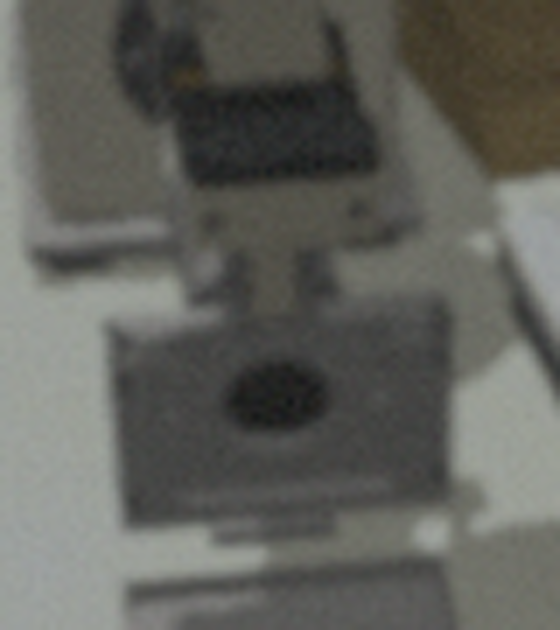

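The plate is seated. z stalls at 178.8 where 178.9 was expected, the push rose to about 15 N and the moment evened out. I'll ease off and let go.

```bash
python3 -m creep '[{"dx":0,"dy":0,"dz":0.0008,"yaw":0},{"dx":0,"dy":0,"dz":0.0008,"yaw":0},{"dx":0,"dy":0,"dz":0.0008,"yaw":0},{"dx":0,"dy":0,"dz":0.0008,"yaw":0},{"dx":0,"dy":0,"dz":0.0008,"yaw":0},{"dx":0,"dy":0,"dz":0.0008,"yaw":0}]' 0.04; python3 -c "
from h import *
s=ctrl.state();print(s['eef_pos'],s['contact_force'],s['torque'])"
```

```text
clock: 18.98
eef_pos: [545.3, 118.6, 177.7]
eef_rot: [-0.221, -3.134, 0.0]
contact_force: [-0.6, -0.3, 0.1]
gripper_width: 0.427
[545.29537734 118.64850088 177.6866453 ] [-0.59280911 -0.33076762  0.09210438] [0.02378237 0.00826981 0.00378979]
```

Released. Now straight up, clear of the block, then check.

```bash
python3 -m creep '[{"dx":0,"dy":0,"dz":0.02,"yaw":0},{"dx":0,"dy":0,"dz":0.05,"yaw":0},{"dx":0,"dy":0,"dz":0.09,"yaw":0},{"dx":0,"dy":0,"dz":0.12,"yaw":0},{"dx":0,"dy":0,"dz":0.12,"yaw":0},{"dx":0,"dy":0,"dz":0.12,"yaw":0},{"dx":0,"dy":0,"dz":0.12,"yaw":0}]'; python3 - <<'E'
from h import *
s=ctrl.state();print(s['eef_pos'],s['contact_force'])
for t in ['side','top','wrist']: grab(t,t+'12')
for t in ['side12','top12','wrist12']:
    X,Y,z,ex,ey,o=holder(t,8)
    k=(z>209)&(z<223)&(abs(X)<35)&(abs(Y)<20)
    if k.sum()>5:
        print(t,'block top z',np.median(z[k]).round(1),'X',np.percentile(X[k],[1,99]).round(1),'Y',np.percentile(Y[k],[1,50,99]).round(1),cv2.minAreaRect(np.c_[X[k],Y[k]].astype(np.float32)))
    k=(z>100)&(z<160)&(abs(X)<42)&(abs(Y)<9)&((abs(X)>26)|(z<105)|(z>155)); print('front face Y',k.sum(),np.median(Y[k]) if k.sum() else 0)
crop('side12',215,80,315,190,5,'s12c'); crop('wrist12',180,80,380,330,3,'w12c')
E
```

```text
clock: 19.85
eef_pos: [544.5, 118.5, 296.2]
eef_rot: [-0.221, -3.131, 0.002]
contact_force: [-0.6, 0.2, 0.3]
gripper_width: 0.427
[544.52540393 118.49629522 296.22349002] [-0.6385673   0.24059516  0.32368703]
side12 block top z 215.7 X [-19.8  20.1] Y [-8.6 -3.   6.1] ((-0.16976356506347656, -1.9922828674316406), (40.633567810058594, 16.79181480407715), 3.9848971366882324)
front face Y 216 -1.6322903888508695
top12 block top z 215.5 X [-22.5   4. ] Y [-4.5  0.8  7.7] ((-9.103372573852539, 1.7149524688720703), (12.506867408752441, 26.962566375732422), 89.5668716430664)
front face Y 68 -0.574946293242929
wrist12 block top z 216.2 X [-22.4  16.7] Y [-5.7  0.5  6. ] ((-2.754283905029297, -0.007222652435302734), (39.551910400390625, 11.878687858581543), 0.25125712156295776)
front face Y 0 0
```

View pics/s12c.png

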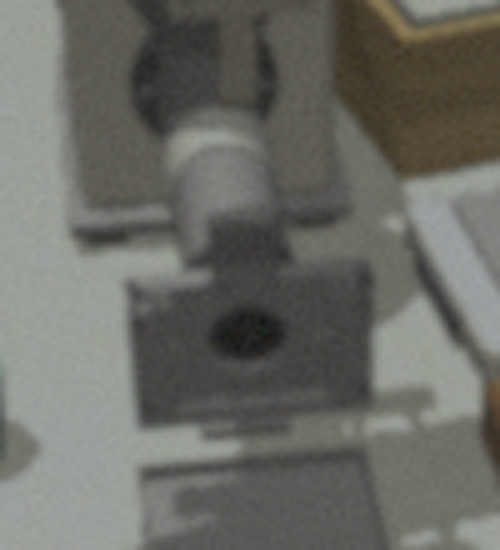

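View pics/w12c.png

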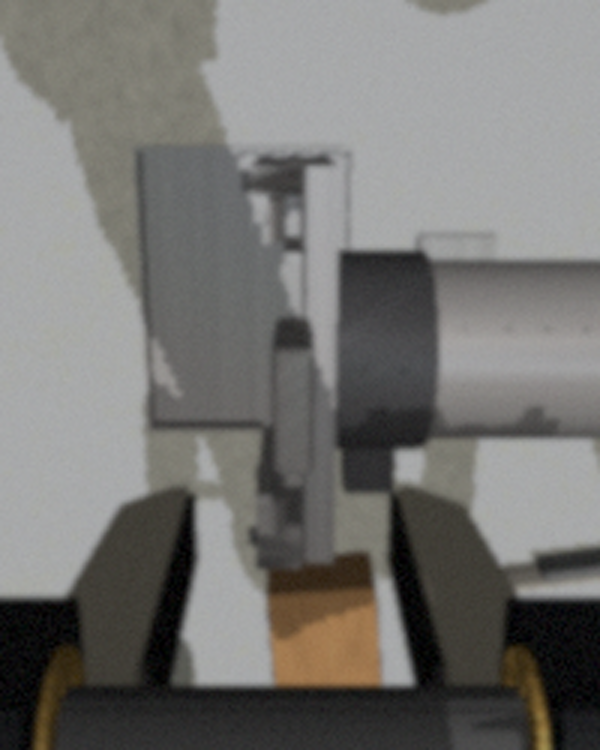

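View pics/top12.png

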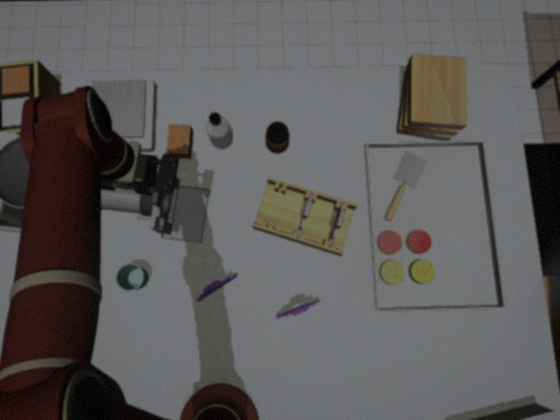

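The block top is at z ≈ 216 (expected 216) and its middle is within 0.3 mm of the slot middle in the wrist view. The angle to the barrel is about 0.25°. Nothing else has moved and the gripper is clear, so I'm handing in.

```bash
python3 -c "
from workcell import ctrl
print(ctrl.hand_in()); print(ctrl.state()['clock'])"
```

```text
the job is handed in; nothing more can be done
None
the job is handed in; nothing more can be done
```

The round-opening plate is fitted in the die holder, let go and seated on the ledge. I handed the job in at about 20 s of the 64 s allowed, and no verdict was reported.

- **What I did:** I located the holder with the wrist depth camera (turned 8° to the table), took the plate from the rack's extruder end, and lowered it into the slots in small steps. At the mouths the push reached about 13 N and moved to one ear. I shifted 1 mm across and it slid in at about 6–9 N. On the ledge it stopped where expected, and the final push was about 15 N.
- **Last checks:**
  - **Height:** The block top read 215.5–216.2 mm in the three cameras, against 216 mm expected.
  - **Position and angle:** In the wrist view the plate's middle is within about 0.3 mm of the slot middle, and it is square to within about 0.3°.
  - **Surroundings:** The gripper is clear, and nothing else looks moved in the last top picture.
- **What disagreed:** The side and top cameras differed from the wrist camera by about 1.5–3 mm in position, roughly within the calibration. The side camera's angle for the block top (4°) came from a noisy sliver of points, so I went by the wrist view instead.

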